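# Press a lens block onto its lens with the trigger clamp

## Robot

A 6-joint arm with a two-finger parallel gripper is mounted at the origin on a cart in front of the work surface, level with it; the furniture and walls round the work are solid. World frame = base frame: x ahead of the robot, y to its left, z up, the work surface at z = 0. Lengths are in m, angles in rad, forces in N, time in s.
With the tool pointing down it reaches from about 0.35 to 0.95 m from the base axis. Payload 17.4 kg.
Tool frame: the origin (TCP) lies at the very end of the fingers, on their centre line; the grasp point (between the pads) lies 19 mm behind it (arm.hold_point_z is the z of the grasp point in the tool frame, in m); z points along the fingers, y is the line along which they close (so a half turn about z gives the same grasp; the last joint's range is limited). The gripper opens to 93 mm and grips with 3 to 60 N. Pads are 15 mm wide; open, the fingers measure 128 mm over their backs; the gripper's body (75 mm by 188 mm) begins 65 mm behind the grasp point.
Start: joints at [-1.234, 0.116, 1.442, -0, 1.584, -0.038], TCP at [0.247, -0.628, 0.219] pointing down, gripper open.
Joint ranges: [-2.83, 2.83], [-0.83, 2.19], [0.07, 2.5], [-1.14, 4.28], [0.01, 3], [-2.97, 2.97]. Speed limits (rad/s): [1.89, 1.89, 2.22, 3.14, 3.14, 3.14].

## Interface

Orientations are given as a unit quaternion [x, y, z, w].
In Python, from bench import arm gives the robot as it stands.
- The arm moves only by the tool drive_tool, never from a script. Its argument "plan" is a list that holds one entry, the list of rows, each a list of 7 numbers: the shift along the tool's x, y, z in cm, then the turn, a rotation vector about the tool's x, y, z in rad, then the closure, from 0 (fully open) to 1 (shut). In form: [[[x, y, z, rx, ry, rz, claw], ...]]. A call has 1 to 5 rows; each row shifts and turns the commanded pose from where the row before left it, along the tool's axes as they then stand; what a row does not reach is not made up. A row lasts 1/10 s, in which the tool goes at most 50 mm and 8.59 degrees, less where a joint would pass 70% of its speed; a pose out of reach is approached as far as the arm can. A call with a gripper value outside its range is refused whole. The fingers move at their own pace and stop on an object; the grip force is fixed at half the most. Time passes only in rows, so rows that do not move let the fingers close. It gives the time, the measured TCP pose, the force, the opening and the grip force at its end, in the units of the state.
- arm.observe(): the state, without advancing time (a new reading comes with each control period).
- arm.get_image(name): name is "side" or "top" or "wrist"; returns the picture (420x560x3 uint8, red, green, blue); there is no depth.
- arm.camera_info(name): a dict with "fov_y" (degrees; the focal length in pixels is half the picture's height over the tangent of half this angle, whatever the lens; pixels are square), "cx", "cy" (the principal point, pixels), "R" (3x3) and "t" (3): a world point X has camera coordinates R X + t. Camera axes: x right, y down, z forward; pixel columns grow to the right and rows downward; lengths in m; the calibration is good to about 2 mm. A picture is of the moment at which its call begins: read the wrist's pose just before it. camera_info takes no time and is no camera call; for the wrist camera it gives the pose at the moment of the call.
- arm.hand_in(): hands the job in; it is judged then, once.
The state is a dict: "t": time; "joint_pos": joint angles; "qd": joint speeds; "tau": joint torques, N m; "ee_pos": TCP position; "ee_rot": TCP orientation; "contact_force": force on the tool from outside, world axes, zero at the start; "wrist_torque": the same for the moment, N m; "width": opening from 0.0 (shut) to 1.0 (fully open); "grip_force": force on a finger pad.
Only numpy, scipy, OpenCV 4.12 (cv2) and the standard library are available. Lean on these libraries where they do the work, as an engineer would, in place of code of your own. Each camera call takes 0.05 s, during which the arm holds its last target. There are 200 camera calls.

## Task

Use the bench clamp with the blue trigger and the blue lens block: squeeze its grip again and again until the jaw has pushed the blue block fully home against the lens, then let go of the grip and press the yellow release tab of that clamp right down so that the jaw springs fully open, leaving the block seated on the lens. Do not touch the clamp with the red trigger.

Things in the scene. Friction and masses are not known exactly. Their poses are not given: they have to be found in the camera images.
- blue_clamp: The right clamp, with blue trigger and blue lens block, fixed on a plate 278x78x10 mm. Origin on the worktop under the middle of its squeeze grip; x along the bar from grip to moving jaw, z up. In this frame, mm: grey head 42 wide, top z 53; upright lens x 78 to 91, top z 100; moving jaw x 137 (open), top z 94. Nothing beside the levers above the head between x -66 and +66.
- blue_trigger: Blue trigger: upright lever at clamp x 21 to 31 mm, y -13 to 13, z 62 to 126; frame equals blue_clamp's at rest. A like black palm lever is at x -31 to -21: 62 mm over both. Squeezed along x (about 10 N) they close equally (coupled) 13 mm each, to 36 mm, and spring back. A full squeeze gains one 10 mm ratchet tooth (a brisk one maybe two): 2-3 do it. Block home stops them; more does no harm.
- blue_tab_top (a point): Middle of the top of the blue clamp's yellow release tab, 32x36 mm, at clamp x -88, y 0, z 85 mm. It presses straight down 13 mm to its stop against a spring (1.5 N at first, 4 N fully down). Pressed 12 mm or more it frees the bar and the jaw springs fully open; keep it down half a second.
- blue_jaw (a joint): How far the moving jaw of the blue clamp is drawn in, m: 0 = fully open, 0.010 = touches the block's carriage when that stands at 0, 0.024 = block home on the lens.
- blue_block (a joint): How far the carriage with the blue lens block (22 mm wide, axis level at z 66 mm) has been pushed to the lens, m: starts at 0 to 0.006; 0.014 = fully home against the lens. It stays where it is pushed (3 N of friction).
- red_clamp: The other clamp, of the same shape and size but with red trigger and red lens block; to be left alone. Same frame as blue_clamp.

How it is judged:
On the way, in this order (a step that is already met when the one before it is completed fails the run):
1. the trigger of the blue clamp is squeezed until the blue block is home (value of joint blue_block above 0.0115 m and value of joint blue_jaw above 0.009 m and contact force between the fingers and blue_trigger above 1 N), for 0.1 s.
2. the release tab has let the jaw spring open, the block still home (value of joint blue_jaw below 0.003 m and value of joint blue_block above 0.0115 m), for 0.2 s.
At the end, for the whole second after the job is handed in: The blue block is home on its lens (within 2.5 mm of fully home) and the jaw of the blue clamp is open again (within 3 mm of fully open) (all of step 2); the robot touches nothing.
It fails at once if the red clamp was touched (contact force between the arm and red_clamp above 1.5 N).
It fails at once if the red clamp was handled (contact force between the fingers and red_clamp above 1.5 N).
It also fails if it takes over 54 s, if anything falls off the work surface, if the arm or the gripper's body presses on something with over 40 N, if the wrist force passes 120 N, or if a joint passes its speed limit or range.

## Working session

There is one attempt and no reset: what is moved stays moved. The work goes in short steps, Python scripts to look and compute and a tool call to move; the robot and the scene stay as the last step left them, time stands still between calls to the robot, and variables do not carry over. Pictures are saved under pics/ and viewed, at most 10 in all, crops included, and the job is handed in when it is done.

Besides the shell and the picture viewer there is one more tool, called after "Emit:" by a JSON object that holds its "op" and its "data", one argument or row to a line. drive_tool: Moves the arm, as the interface text tells. Its arguments: {"type":"object","properties":{"plan":{"type":"array"}},"required":["plan"]}

```bash
mkdir -p pics
python3 - <<'E'
from bench import arm
import cv2,numpy as np
s=arm.observe();print(s['t'],s['ee_pos'],s['ee_rot'],arm.hold_point_z)
for n in ("top","side"):
    im=arm.get_image(n);cv2.imwrite(f"pics/{n}0.png",im[:,:,::-1])
    print(n,arm.camera_info(n))
a=cv2.imread("pics/top0.png");b=cv2.imread("pics/side0.png")
cv2.imwrite("pics/both.png",cv2.resize(np.vstack([a,b]),(800,1200))[:, :])
E
```

```text
0.0 [ 0.247038   -0.62790714  0.21789608] [ 9.82489364e-01  1.86317685e-01 -8.09433757e-05 -6.02291722e-04] -0.0188
top {'fov_y': 53.55083831541918, 'cx': 280.6432792469312, 'cy': 204.43289975808702, 'R': array([[ 0.02393696, -0.99968079,  0.00808393],
       [-0.99408374, -0.02465833, -0.10578033],
       [ 0.1059459 , -0.00550405, -0.99435666]]), 't': array([0.10778845, 0.49084144, 0.88108059])}
side {'fov_y': 49.62055253369321, 'cx': 277.1571420576673, 'cy': 206.60050832065355, 'R': array([[ 0.99155242,  0.12867232,  0.0163473 ],
       [ 0.09349371, -0.6216634 , -0.77768473],
       [-0.08990398,  0.77264355, -0.6284419 ]]), 't': array([-0.49584906,  0.09414678,  0.86410648])}
```

View pics/top0.png

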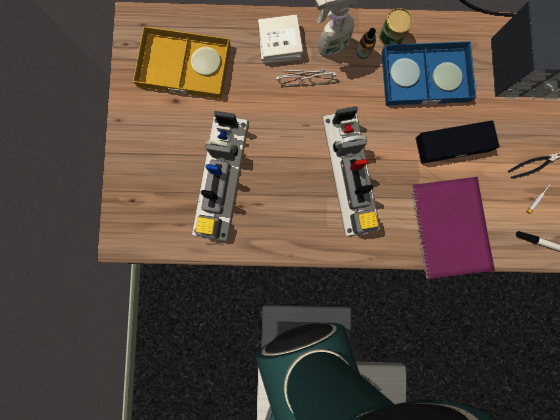

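View pics/side0.png

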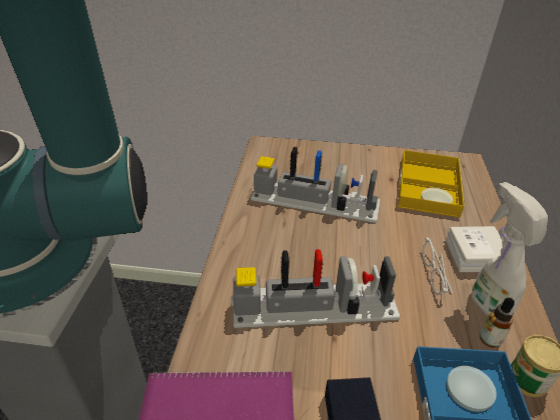

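The top view shows the blue clamp on the left: tab at about (207,226), trigger (214,169), jaw (225,119). The red clamp is at (350,175). In the side view the blue tab is at (265,162) and the top of the blue trigger at (318,152).

```bash
cat > h.py <<'E'
from bench import arm
import cv2,numpy as np
def ray(n,uv,info=None):
    c=info or arm.camera_info(n);f=210/np.tan(np.radians(c['fov_y']/2))
    d=np.array([(uv[0]-c['cx'])/f,(uv[1]-c['cy'])/f,1.]);R=np.array(c['R'])
    return -R.T@c['t'],R.T@d/np.linalg.norm(d)
def plane(n,uv,z,info=None):
    o,d=ray(n,uv,info);return o+d*(z-o[2])/d[2]
def tri(r1,r2):
    A=np.array([r1[1],-r2[1]]).T;s=np.linalg.lstsq(A,r2[0]-r1[0],rcond=None)[0]
    p,q=r1[0]+s[0]*r1[1],r2[0]+s[1]*r2[1];return (p+q)/2,np.linalg.norm(p-q)
def blobs(im,lo,hi,box):
    x0,y0,x1,y1=box;h=cv2.cvtColor(im[y0:y1,x0:x1],cv2.COLOR_BGR2HSV)
    m=cv2.inRange(h,np.array(lo),np.array(hi));n,l,s,c=cv2.connectedComponentsWithStats(m)
    return [(s[i][4],s[i][:4]+[x0,y0,0,0],c[i]+[x0,y0],np.argwhere(l==i)[:,::-1]+[x0,y0]) for i in range(1,n) if s[i][4]>8]
E
python3 - <<'E'
from h import *
T=cv2.imread("pics/top0.png");S=cv2.imread("pics/side0.png")
Y=((20,120,190),(35,255,255));B=((105,120,50),(130,255,255))
ty=max(blobs(T,*Y,(180,200,240,250)),key=lambda b:b[0]);sy=max(blobs(S,*Y,(245,145,285,185)),key=lambda b:b[0])
print([x[:3] for x in (ty,sy)]); print("tab",tri(ray("top",ty[2]),ray("side",sy[2])))
for nm,I,bx in(("T",T,(190,120,245,185)),("S",S,(300,140,370,200))):
    for b in blobs(I,*B,bx):print(nm,b[:3])
h=cv2.cvtColor(T,cv2.COLOR_BGR2HSV)
m=cv2.inRange(h,np.array((0,0,150)),np.array((180,45,255)));m2=np.zeros_like(m);m2[105:250,185:255]=m[105:250,185:255]
pts=cv2.findNonZero(m2);box=cv2.boxPoints(cv2.minAreaRect(pts));print(box)
print([plane("top",b,.010).round(4) for b in box])
big=cv2.resize(T[100:250,180:260],None,fx=4,fy=4);big2=cv2.resize(S[140:225,245:385],None,fx=3.4,fy=3.4)
o=np.zeros((600,800,3),np.uint8);o[:600,:320]=big;o[:big2.shape[0],322:322+big2.shape[1]]=big2[:,:478];cv2.imwrite("pics/c1.png",o)
E
```

```text
[(np.int32(242), array([196, 217,  18,  17]), array([204.34710744, 225.1446281 ])), (np.int32(116), array([257, 156,  17,  10]), array([265.35344828, 160.94827586]))]
tab (array([0.43666928, 0.27393376, 0.08179013]), np.float64(0.0013809138801796584))
T (np.int32(39), array([218, 131,   9,   7]), array([222.61538462, 133.97435897]))
T (np.int32(64), array([206, 164,  13,   7]), array([211.9375 , 166.90625]))
S (np.int32(132), array([314, 151,   7,  30]), array([317.03030303, 165.46212121]))
S (np.int32(35), array([351, 179,   7,   8]), array([353.91428571, 182.82857143]))
[[191.53598  234.55202 ]
 [213.55197  113.464   ]
 [247.25598  119.591995]
 [225.23999  240.68002 ]]
[array([0.4184, 0.3136, 0.01  ]), array([0.6932, 0.2766, 0.01  ]), array([0.681 , 0.1998, 0.01  ]), array([0.4068, 0.2392, 0.01  ])]
```

View pics/c1.png

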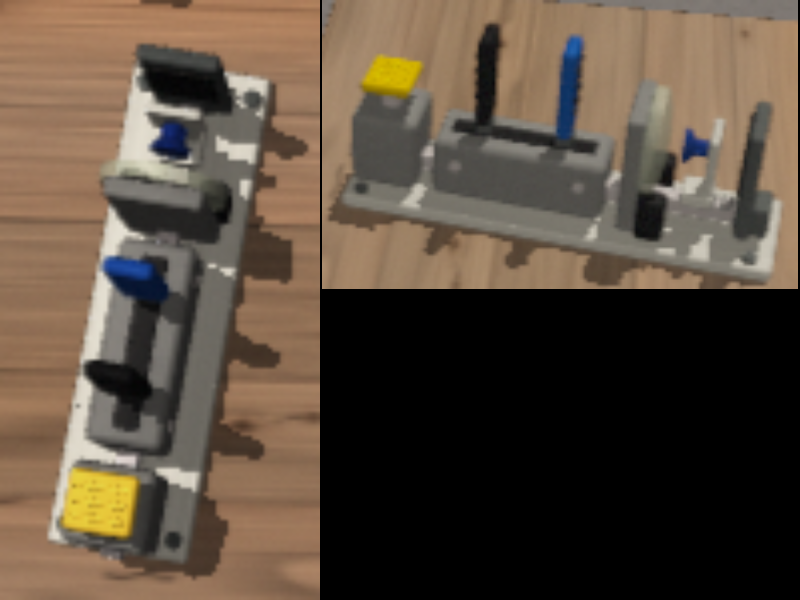

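The plate corners give a clamp yaw of about -0.138. With the tab triangulated to (0.437, 0.274, 0.082), the middle of the grip is about (0.524, 0.261). Next I work out the transit rows.

Run:
```python
import numpy as np
a=np.array([.247,-.628]);b=np.array([.524,.261]);n=20;th=-1.196;dth=1.058/n
for i in range(n):
    d=(b-a)/n*100
    y=np.array([np.cos(th),np.sin(th)]);x=np.array([-y[1],y[0]])
    print(round(d@x,1),round(d@y,1),0,0,0,round(-dth,3)); th+=dth
```

```text
2.9 -3.6 0 0 0 -0.053
3.1 -3.5 0 0 0 -0.053
3.3 -3.3 0 0 0 -0.053
3.5 -3.1 0 0 0 -0.053
3.6 -2.9 0 0 0 -0.053
3.8 -2.7 0 0 0 -0.053
3.9 -2.5 0 0 0 -0.053
4.0 -2.3 0 0 0 -0.053
4.1 -2.1 0 0 0 -0.053
4.3 -1.9 0 0 0 -0.053
4.3 -1.7 0 0 0 -0.053
4.4 -1.4 0 0 0 -0.053
4.5 -1.2 0 0 0 -0.053
4.6 -1.0 0 0 0 -0.053
4.6 -0.7 0 0 0 -0.053
4.6 -0.5 0 0 0 -0.053
4.7 -0.2 0 0 0 -0.053
4.7 0.0 0 0 0 -0.053
4.6 0.3 0 0 0 -0.053
4.6 0.5 0 0 0 -0.053
```

Emit:
{"op": "drive_tool", "data": {
  "plan": [
    [[2.9,-3.6,0,0,0,-0.053,0],[3.1,-3.5,0,0,0,-0.053,0],[3.3,-3.3,0,0,0,-0.053,0],[3.5,-3.1,0,0,0,-0.053,0],[3.6,-2.9,0,0,0,-0.053,0]]
  ]
}}

```text
t: 0.6
ee_pos: [0.317, -0.4044, 0.2183]
ee_rot: [0.949, 0.315, -0.0, -0.0]
contact_force: [1.0, 0.5, 0.4]
width: 1.004
grip_force: 0.0
```

Emit:
{"op": "drive_tool", "data": {
  "plan": [
    [[3.8,-2.7,0,0,0,-0.053,0],[3.9,-2.5,0,0,0,-0.053,0],[4.0,-2.3,0,0,0,-0.053,0],[4.1,-2.1,0,0,0,-0.053,0],[4.3,-1.9,0,0,0,-0.053,0]]
  ]
}}

```text
t: 1.1
ee_pos: [0.3866, -0.1831, 0.2185]
ee_rot: [0.899, 0.438, 0.0, 0.0]
contact_force: [-0.4, -0.5, 0.4]
width: 1.002
grip_force: 0.0
```

Emit:
{"op": "drive_tool", "data": {
  "plan": [
    [[4.3,-1.7,0,0,0,-0.053,0],[4.4,-1.4,0,0,0,-0.053,0],[4.5,-1.2,0,0,0,-0.053,0],[4.6,-1.0,0,0,0,-0.053,0],[4.6,-0.7,0,0,0,-0.053,0]]
  ]
}}

```text
t: 1.6
ee_pos: [0.4549, 0.0396, 0.2187]
ee_rot: [0.833, 0.553, 0.0, 0.0]
contact_force: [0.3, -0.4, 0.4]
width: 1.001
grip_force: 0.0
```

Emit:
{"op": "drive_tool", "data": {
  "plan": [
    [[4.6,-0.5,0,0,0,-0.053,0],[4.7,-0.2,0,0,0,-0.053,0],[4.7,0,0,0,0,-0.053,0.1],[4.6,0.3,0,0,0,-0.053,0.1],[4.6,0.5,0,0,0,-0.053,0.1]]
  ]
}}

```text
t: 2.1
ee_pos: [0.5236, 0.2619, 0.2183]
ee_rot: [0.753, 0.658, -0.0, -0.0]
contact_force: [0.7, -1.4, -0.2]
width: 0.898
grip_force: 0.0
```

Emit:
{"op": "drive_tool", "data": {
  "plan": [
    [[0,0,0,0,0,0,0.1],[0,0,0,0,0,0,0.1],[0,0,0,0,0,0,0.1]]
  ]
}}

```text
t: 2.4
ee_pos: [0.5234, 0.2591, 0.2186]
ee_rot: [0.754, 0.657, -0.0, 0.0]
contact_force: [-0.2, -0.3, -0.3]
width: 0.898
grip_force: 0.0
```

Run:
```python
from h import *
import pickle
c=arm.camera_info("wrist");im=arm.get_image("wrist")[:,:,::-1].copy();cv2.imwrite("pics/w1.png",im);pickle.dump(c,open("w1.pkl","wb"));print(c['R'],-np.array(c['R']).T@c['t'])
for nm,r in(("Y",((20,120,190),(35,255,255))),("B",((105,120,50),(130,255,255)))):
    for b in blobs(im,*r,(0,0,560,420)):
        if b[0]>60:print(nm,b[:3])
```

```text
[[ 9.90721318e-01 -1.35908867e-01 -2.23113139e-04]
 [-1.30957511e-01 -9.55064422e-01  2.65898628e-01]
 [-3.63510687e-02 -2.63402221e-01 -9.64000970e-01]] [0.53350479 0.33325061 0.38355627]
Y (np.int32(9920), array([467,   0,  93, 167]), array([514.38709677,  76.2141129 ]))
Y (np.int32(1102), array([178, 186,  34,  35]), array([195.1415608, 202.8430127]))
B (np.int32(447), array([303, 189,  16,  38]), array([311.35794183, 206.91498881]))
B (np.int32(198), array([378, 192,  18,  16]), array([385.85858586, 199.16161616]))
```

View pics/w1.png

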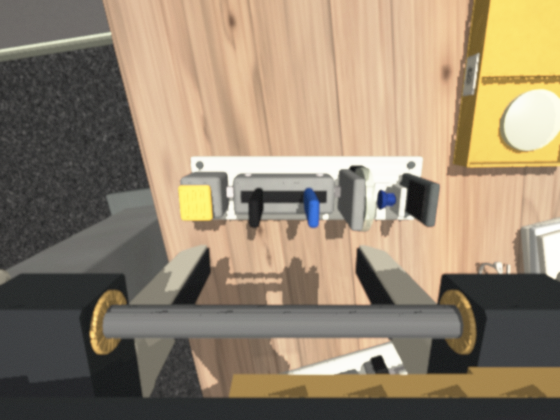

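The wrist view shows the tab at (195,203). The lever tops are near (258,225) for black and (313,225) for blue. The red clamp is well away, at the bottom (340,360).

Run:
```python
from h import *
import pickle
c=pickle.load(open("w1.pkl","rb"));im=cv2.imread("pics/w1.png")
g=np.array([.524,.261]);u=np.array([.9905,-.1375]);v=np.array([.1375,.9905])
def cl(p): return ((p[:2]-g)@u*1e3).round(1),((p[:2]-g)@v*1e3).round(1),(p[2]*1e3).round(1)
print("tab",tri(ray("w",(195.1,202.8),c),ray("side",(265.35,160.9))),cl(plane("w",(195.1,202.8),.085,c)),cl(plane("w",(195.1,202.8),.082,c)))
for nm,r,bx in(("blue",((105,120,50),(130,255,255)),(295,180,325,232)),("black",((0,0,0),(180,255,40)),(245,185,268,230))):
    b=max(blobs(im,*r,bx),key=lambda b:b[0]);P=b[3];t=P[P[:,1]>=P[:,1].max()-8];print(nm,b[0],P[:,1].max(),t.mean(0))
    q=(t[:,0].mean(),P[:,1].max()-2);print(cl(plane("w",q,.126,c)))
    if nm=="blue":print(tri(ray("w",q,c),ray("side",(317,152))),)
for q in((191,157),(423,158)):print(cl(plane("w",q,.010,c)))
```

```text
tab (array([0.43752557, 0.27317561, 0.08254967]), np.float64(0.0001170033015567849)) (np.float64(-86.6), np.float64(0.8), np.float64(85.0)) (np.float64(-87.4), np.float64(0.0), np.float64(82.0))
blue 447 226 [312.9375 221.525 ]
(np.float64(25.8), np.float64(-8.0), np.float64(126.0))
(array([0.54780997, 0.25073213, 0.12975519]), np.float64(0.0008133477222620254))
black 257 225 [255.06451613 221.09677419]
(np.float64(-24.2), np.float64(-7.2), np.float64(126.0))
(np.float64(-109.0), np.float64(38.4), np.float64(10.0))
(np.float64(165.7), np.float64(37.7), np.float64(10.0))
```

The grip frame is confirmed to about 1 mm. Descending straight down over the levers, fingers at 84 mm.

Emit:
{"op": "drive_tool", "data": {
  "plan": [
    [[0.2,0.1,3.0,0,0,0,0.1],[0,0,3.0,0,0,0,0.1],[0,0,3.0,0,0,0,0.1],[0,0,3.0,0,0,0,0.1],[0,0,1.5,0,0,0,0.1]]
  ]
}}

```text
t: 2.95
ee_pos: [0.524, 0.2603, 0.0815]
ee_rot: [0.754, 0.657, -0.001, -0.0]
contact_force: [0.3, -0.2, -0.4]
width: 0.9
grip_force: 0.0
```

Emit:
{"op": "drive_tool", "data": {
  "plan": [
    [[0,0,0,0,0,0,0.1],[0,0,0,0,0,0,0.1]]
  ]
}}

```text
t: 3.15
ee_pos: [0.5253, 0.2615, 0.0851]
ee_rot: [0.754, 0.657, 0.001, 0.0]
contact_force: [0.4, -0.1, -0.7]
width: 0.901
grip_force: 0.0
```

Emit:
{"op": "drive_tool", "data": {
  "plan": [
    [[0,0,0,0,0,0,0.5],[0,0,0,0,0,0,0.75],[0,0,0,0,0,0,0.75],[0,0,0,0,0,0,0.75],[0,0,0,0,0,0,0.75]]
  ]
}}

```text
t: 3.65
ee_pos: [0.5245, 0.2619, 0.0843]
ee_rot: [0.753, 0.657, -0.0, -0.0]
contact_force: [-6.6, 0.5, 6.2]
width: 0.518
grip_force: 6.6
```

Emit:
{"op": "drive_tool", "data": {
  "plan": [
    [[0,0,0,0,0,0,0.75],[0,0,0,0,0,0,0.75],[0,0,0,0,0,0,0.75],[0,0,0,0,0,0,0.75]]
  ]
}}

```text
t: 4.05
ee_pos: [0.5245, 0.2619, 0.0843]
ee_rot: [0.753, 0.658, -0.0, -0.0]
contact_force: [-6.9, -0.2, 5.1]
width: 0.38
grip_force: 30.0
```

Emit:
{"op": "drive_tool", "data": {
  "plan": [
    [[0,0,0,0,0,0,0.1],[0,0,0,0,0,0,0.1],[0,0,0,0,0,0,0.1],[0,0,0,0,0,0,0.1],[0,0,0,0,0,0,0.1]]
  ]
}}

```text
t: 4.55
ee_pos: [0.5249, 0.2616, 0.0836]
ee_rot: [0.754, 0.657, 0.0, 0.0]
contact_force: [-0.0, 0.3, 0.3]
width: 0.76
grip_force: 0.0
```

Emit:
{"op": "drive_tool", "data": {
  "plan": [
    [[0,0,0,0,0,0,0.1],[0,0,0,0,0,0,0.5],[0,0,0,0,0,0,0.75],[0,0,0,0,0,0,0.75],[0,0,0,0,0,0,0.75]]
  ]
}}

```text
t: 5.05
ee_pos: [0.5245, 0.2618, 0.0836]
ee_rot: [0.753, 0.657, -0.0, -0.0]
contact_force: [-5.4, 0.4, 2.6]
width: 0.605
grip_force: 6.8
```

Emit:
{"op": "drive_tool", "data": {
  "plan": [
    [[0,0,0,0,0,0,0.75],[0,0,0,0,0,0,0.75],[0,0,0,0,0,0,0.75],[0,0,0,0,0,0,0.75],[0,0,0,0,0,0,0.75]]
  ]
}}

```text
t: 5.55
ee_pos: [0.5245, 0.2617, 0.0836]
ee_rot: [0.753, 0.657, -0.0, -0.0]
contact_force: [-6.2, -0.4, 2.7]
width: 0.38
grip_force: 30.0
```

Emit:
{"op": "drive_tool", "data": {
  "plan": [
    [[0,0,0,0,0,0,0.1],[0,0,0,0,0,0,0.1],[0,0,0,0,0,0,0.1],[0,0,0,0,0,0,0.1],[0,0,0,0,0,0,0.1]]
  ]
}}

```text
t: 6.05
ee_pos: [0.525, 0.2617, 0.0836]
ee_rot: [0.754, 0.657, 0.0, 0.0]
contact_force: [0.4, -0.3, -0.1]
width: 0.761
grip_force: 0.0
```

Emit:
{"op": "drive_tool", "data": {
  "plan": [
    [[0,0,0,0,0,0,0.1],[0,0,0,0,0,0,0.5],[0,0,0,0,0,0,0.75],[0,0,0,0,0,0,0.75],[0,0,0,0,0,0,0.75]]
  ]
}}

```text
t: 6.55
ee_pos: [0.5245, 0.2617, 0.0836]
ee_rot: [0.754, 0.657, -0.0, -0.0]
contact_force: [-3.7, 0.3, 2.9]
width: 0.604
grip_force: 8.7
```

Emit:
{"op": "drive_tool", "data": {
  "plan": [
    [[0,0,0,0,0,0,0.75],[0,0,0,0,0,0,0.75],[0,0,0,0,0,0,0.75],[0,0,0,0,0,0,0.75],[0,0,0,0,0,0,0.75]]
  ]
}}

```text
t: 7.05
ee_pos: [0.5246, 0.2617, 0.0837]
ee_rot: [0.754, 0.657, -0.0, -0.0]
contact_force: [-4.9, -0.4, 3.1]
width: 0.509
grip_force: 30.0
```

The third squeeze was stopped short at 47 mm with 30 N, which suggests the block is home. Checking that visually.

Run:
```python
from h import *
im=arm.get_image("side")[:,:,::-1].copy();cv2.imwrite("pics/s2.png",im)
a=cv2.imread("pics/side0.png");f=lambda i:cv2.resize(i[145:225,245:385],None,fx=5,fy=3.7)
cv2.imwrite("pics/c2.png",np.vstack([f(a),f(im)])[:, :])
```

```text
(no output)
```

View pics/c2.png

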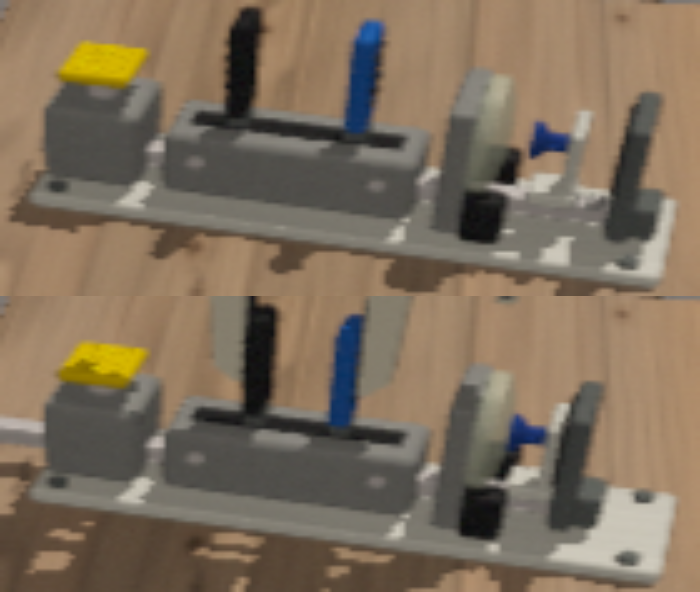

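The block now sits against the lens with the jaw behind it. Letting go, rising, and moving over the tab with the fingers shut.

Emit:
{"op": "drive_tool", "data": {
  "plan": [
    [[0,0,0,0,0,0,0.1],[0,0,0,0,0,0,0.1],[0,0,0,0,0,0,0.1],[0,0,0,0,0,0,0.1],[0,0,0,0,0,0,0.1]]
  ]
}}

```text
t: 7.6
ee_pos: [0.525, 0.2617, 0.0837]
ee_rot: [0.754, 0.657, 0.0, 0.0]
contact_force: [0.4, 0.0, 0.3]
width: 0.873
grip_force: 0.0
```

Emit:
{"op": "drive_tool", "data": {
  "plan": [
    [[0,0,-2.0,0,0,0,0.1],[0,0,-3.0,0,0,0,0.1],[0,0,-3.0,0,0,0,0.1],[0,0,-1.0,0,0,0,0.1],[0,0,0,0,0,0,0.1]]
  ]
}}

```text
t: 8.1
ee_pos: [0.5254, 0.2619, 0.1749]
ee_rot: [0.754, 0.657, 0.001, 0.0]
contact_force: [0.3, 0.1, 0.3]
width: 0.899
grip_force: 0.0
```

Emit:
{"op": "drive_tool", "data": {
  "plan": [
    [[0,-2.2,0,0,0,0,1],[0,-2.2,0,0,0,0,1],[0,-2.2,0,0,0,0,1],[0,-2.2,0,0,0,0,1],[0,0,0,0,0,0,1]]
  ]
}}

```text
t: 8.6
ee_pos: [0.4357, 0.2737, 0.172]
ee_rot: [0.753, 0.658, -0.001, -0.0]
contact_force: [0.3, 0.5, -0.4]
width: 0.519
grip_force: 0.0
```

Emit:
{"op": "drive_tool", "data": {
  "plan": [
    [[0,0,0,0,0,0,1],[0,0,0,0,0,0,1],[0,0,0,0,0,0,1],[0,0,0,0,0,0,1],[0,0,0,0,0,0,1]]
  ]
}}

```text
t: 9.1
ee_pos: [0.4379, 0.2735, 0.1734]
ee_rot: [0.754, 0.657, -0.0, -0.0]
contact_force: [0.3, -0.1, -0.3]
width: 0.095
grip_force: 0.0
```

Position over the tab is right. Descending to just above it.

Emit:
{"op": "drive_tool", "data": {
  "plan": [
    [[0,0,2.5,0,0,0,1],[0,0,2.5,0,0,0,1],[0,0,2.5,0,0,0,1],[0,0,0.3,0,0,0,1],[0,0,0,0,0,0,1]]
  ]
}}

```text
t: 9.6
ee_pos: [0.4376, 0.2735, 0.0958]
ee_rot: [0.754, 0.657, -0.0, -0.0]
contact_force: [-0.9, -0.5, 0.3]
width: 0.008
grip_force: 0.0
```

Emit:
{"op": "drive_tool", "data": {
  "plan": [
    [[0,0,0.4,0,0,0,1],[0,0,0.4,0,0,0,1],[0,0,0.4,0,0,0,1],[0,0,0.4,0,0,0,1],[0,0,0.2,0,0,0,1]]
  ]
}}

```text
t: 10.1
ee_pos: [0.4378, 0.2738, 0.0777]
ee_rot: [0.754, 0.657, 0.0, 0.0]
contact_force: [0.2, -0.9, 4.6]
width: 0.003
grip_force: 2.5
```

Emit:
{"op": "drive_tool", "data": {
  "plan": [
    [[0,0,0.2,0,0,0,1],[0,0,0.1,0,0,0,1],[0,0,0.1,0,0,0,1],[0,0,0,0,0,0,1],[0,0,0,0,0,0,1]]
  ]
}}

```text
t: 10.6
ee_pos: [0.4378, 0.2737, 0.0739]
ee_rot: [0.754, 0.657, 0.0, 0.0]
contact_force: [2.9, 1.3, 4.6]
width: 0.008
grip_force: 2.3
```

Emit:
{"op": "drive_tool", "data": {
  "plan": [
    [[0,0,0.1,0,0,0,1],[0,0,0.1,0,0,0,1],[0,0,0,0,0,0,1],[0,0,0,0,0,0,1]]
  ]
}}

```text
t: 11.0
ee_pos: [0.4378, 0.2738, 0.0722]
ee_rot: [0.754, 0.657, 0.0, 0.0]
contact_force: [0.7, 1.0, 8.1]
width: 0.007
grip_force: 4.3
```

Emit:
{"op": "drive_tool", "data": {
  "plan": [
    [[0,0,0.1,0,0,0,1],[0,0,0,0,0,0,1],[0,0,0,0,0,0,1]]
  ]
}}

```text
t: 11.3
ee_pos: [0.4378, 0.2738, 0.072]
ee_rot: [0.753, 0.657, 0.0, 0.0]
contact_force: [-4.7, -1.5, 20.1]
width: 0.009
grip_force: 9.3
```

The tab is on its stop at z 0.072 with 20 N. Holding half a second, then lifting off.

Emit:
{"op": "drive_tool", "data": {
  "plan": [
    [[0,0,0,0,0,0,1],[0,0,0,0,0,0,1],[0,0,0,0,0,0,1],[0,0,0,0,0,0,1],[0,0,0,0,0,0,1]]
  ]
}}

```text
t: 11.8
ee_pos: [0.4378, 0.2739, 0.072]
ee_rot: [0.754, 0.657, 0.0, -0.0]
contact_force: [-4.8, -1.1, 19.0]
width: 0.008
grip_force: 9.3
```

Run:
```python
from h import *
im=arm.get_image("side")[:,:,::-1].copy()
cv2.imwrite("pics/c3.png",cv2.resize(im[145:225,245:385],None,fx=5,fy=5))
```

```text
(no output)
```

View pics/c3.png

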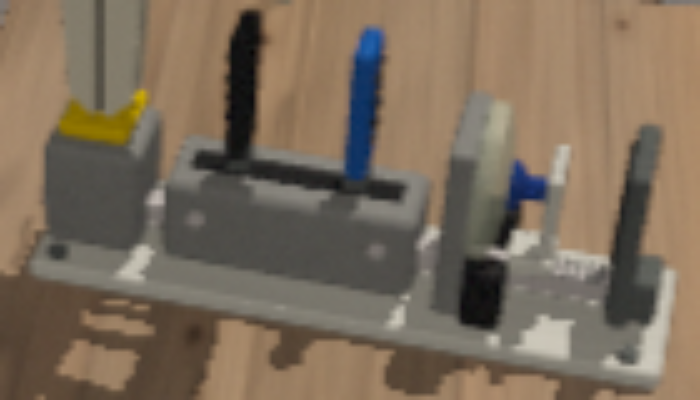

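The jaw is fully open again (at about (635,220) in the crop) and the blue block is on the lens at (525,185). Lifting clear.

Emit:
{"op": "drive_tool", "data": {
  "plan": [
    [[0,0,-1.0,0,0,0,1],[0,0,-3.0,0,0,0,1],[0,0,-4.0,0,0,0,1],[0,0,-4.0,0,0,0,1],[0,0,-1.0,0,0,0,1]]
  ]
}}

```text
t: 12.35
ee_pos: [0.4383, 0.274, 0.2048]
ee_rot: [0.754, 0.657, 0.002, 0.0]
contact_force: [-0.3, 0.8, -0.7]
width: 0.007
grip_force: 0.0
```

Emit:
{"op": "drive_tool", "data": {
  "plan": [
    [[0,0,0,0,0,0,1],[0,0,0,0,0,0,1],[0,0,0,0,0,0,1]]
  ]
}}

```text
t: 12.65
ee_pos: [0.4371, 0.2733, 0.1987]
ee_rot: [0.754, 0.657, -0.001, -0.0]
contact_force: [-0.2, -0.2, 0.7]
width: 0.002
grip_force: 0.0
```

```bash
python3 -c "
from bench import arm
print(arm.observe()['ee_pos'],arm.hand_in())"
```

```text
the job is handed in; nothing more can be done
[0.43708226 0.27329671 0.198687  ] None
```

The job is handed in at about 12.7 s: three squeezes seated the blue block on its lens, the release tab let the jaw spring fully open (seen in the side view), the arm is clear and it never went near the red clamp; hand-in returned no verdict.

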